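# Hair clip through the flap of the drop box

## Task

Put the used hair clip into the drop box without picking it up: push the sloping self-closing flap open with one finger and, while that finger keeps it open, push the clip along the ledge and over its edge with the other finger so that it drops inside. Slide the clip only, never lift or pinch it, and leave the round tin on the ledge and the things beside the box where they are. Then withdraw so that the flap closes.

Things in the scene. Friction and masses are not known exactly. Their poses are not given: they have to be found in the camera images.
- drop_box: Fixed white laminate box, 260 mm wide (y), from x = -110 to 152 mm, 8 mm side walls. Origin on the work surface below the middle of the ledge's inner edge. x points from the ledge into the box, the way to push (within 0.25 rad of world x), y left, z up. Flat ledge: x = -110 to 0, top 105 mm up. Beyond x = 0 it is hollow, 100 mm deep, covered by the flap; cheeks beside the flap slope up with it.
- ledge_edge (a point): Middle of the ledge's inner edge, on the ledge's top face, 105 mm above the work surface. Axes as the box's: x from the ledge into the box (push direction), y left along the edge, z up. The ledge ends here; past it the clip drops if the flap is open.
- flap_hinge (a point): Middle of the flap's hinge rod (radius 4 mm), which runs along the box's y, 125 mm beyond the ledge's edge (x) and 50 mm above the ledge's top face. The back's top, 56 mm above the ledge, begins 1 mm past it.
- flap (a joint): Flap angle, rad: 0 shut, grows as its free edge swings down into the box, stop at 1.0. A spring shuts it within a second (0.1 N m at 0, 0.24 N m at 0.6); a finger needs 1 to 6 N. A finger lowered just past the ledge's edge to a few mm above ledge height, then moved along the box's x towards the hinge, opens it; about 0.3 rad when 75 mm past the edge.
- clip: Hair clip: small dark brown claw clip, 36 mm long (x), 30 mm wide (y), 26 mm high, about 25 g; push it at its lower 15 mm. It lies on the ledge's left or right half, 45 to 65 mm from the middle, its long axis within 0.35 rad of the box's x, its centre 30 to 45 mm before the edge. Origin at the centre of its underside.
- tin: Round lidded tin, 44 mm across, 24 mm high, bare metal, standing on the other half of the ledge, 90 to 130 mm from the clip. Not to be moved. Origin at the centre of its underside.
- bowl: Green ceramic bowl, 124 mm across, 55 mm high, on the work surface to the left of the box. Bystander. Origin at the centre of its underside.
- spoon: Steel spoon 160 mm long, lying on the work surface to the left of the box beyond the bowl. Bystander.
- fan_handle: Flat bamboo fan handle, 170 mm long, 26 mm wide, 10 mm thick, lying on the work surface to the right of the box. Bystander. Origin at its underside.
- comb: Dark plastic comb, 150 by 31 by 6 mm, lying on the work surface to the right of the box beyond the fan handle. Bystander. Origin at its underside.
- flap_tip (a point): Middle of the flap's free edge. The flap is a plain aluminium-coloured sheet 135 mm long from this edge to the hinge, 236 mm wide, 3 mm thick; shut, it slopes up at 22 degrees from this edge (level with the ledge) to the hinge rod. Axes as the box's when shut.
Things that resemble listed ones, but are neither listed nor needed, are in the scene too. Leave any pink look-alike of the clip alone.

How it is judged:
On the way, in this order (a step that is already met when the one before it is completed fails the run):
1. a finger pushes the flap open while the clip is still on the ledge (value of joint flap above 0.06 rad and contact force between the fingers and flap above 0.2 N and x of clip in the frame of ledge_edge below 0 m and z of clip in the frame of ledge_edge above -0.005 m), for 0.05 s.
2. the clip has dropped into the box while a finger holds the flap open (z of clip in the frame of ledge_edge below -0.035 m and x of clip in the frame of ledge_edge above 0 m and value of joint flap above 0.1 rad and contact force between the fingers and flap above 0.2 N), for 0.05 s.
At the end, for the whole second after the job is handed in: The clip lies at rest inside the box, more than 50 mm below ledge height, the flap has closed (under 0.05 rad), and the tin is within 15 mm of where it stood on the ledge (z of clip in the frame of ledge_edge below -0.05 m and x of clip in the frame of ledge_edge above 0 m and linear speed of clip below 0.02 m/s and value of joint flap below 0.05 rad and distance of tin from where it was at the start of the episode below 0.015 m); the robot touches nothing.
It fails at once if the clip is lifted or shoved up onto the flap (more than 15 mm above the ledge) (z of clip in the frame of ledge_edge above 0.015 m).
It fails at once if the clip is pinched (more than 15 N from the fingers) (contact force between the fingers and clip above 15 N).
It fails at once if the tin is pushed away or knocked over (distance of tin from where it was at the start of the episode above 0.015 m or angle between tin's own z axis and vertical above 0.3 rad).
It fails at once if bowl, spoon, fan handle or comb is disturbed (distance of any of bowl, spoon, fan_handle, comb from where it was at the start of the episode above 0.02 m).
It also fails if it takes over 35 s, if anything falls off the work surface, if the arm or the gripper's body presses on something with over 40 N, if the wrist force passes 120 N, or if a joint passes its speed limit or range.

## Robot

A 7-joint arm with a two-finger parallel gripper is mounted at the origin on the work surface. World frame = base frame: x ahead of the robot, y to its left, z up, the work surface at z = 0. Lengths are in m, angles in rad, forces in N, time in s.
With the tool pointing down it reaches from about 0.425 to 0.875 m from the base axis. Payload 4.7 kg.
Tool frame: the origin (TCP) lies midway between the tips of the shut fingers; the grasp point (between the pads) lies 19 mm behind it; z points along the fingers, y is the direction in which the jaws open and shut (so a half turn about z gives the same grasp; the last joint's range is limited). The gripper opens to 87 mm and grips with 3 to 60 N. Pads are 19 mm wide; open, the fingers measure 117 mm over their backs; the gripper's body (75 mm by 190 mm) begins 51 mm behind the grasp point.
Start: joints at [-1.317, 0.321, -0.07, 1.45, 0.023, 1.371, -0.057], TCP at [0.154, 0.631, 0.223] pointing down, gripper open.
Joint ranges: [-2.86, 2.86], [-0.3, 2.09], [-1.38, 1.24], [0.06, 2.45], [-1.56, 4.7], [0.09, 2.05], [-2.69, 2.69]. Speed limits (rad/s): [2.57, 2.57, 3.14, 3.14, 3.14, 3.14, 3.14].

## Interface

Orientations are given as a rotation vector (axis times angle).
In Python, from bench import ctrl, optics gives the robot as it stands. The module is installed in compiled form; this text tells all that it offers.
- The arm moves only by the tool step_arm, never from a script. Its argument "deltas" is a list of rows, each a list of 7 numbers: the turn, a rotation vector about the tool's x, y, z in degrees, then the shift along the tool's x, y, z in mm, then the finger opening in mm, from 0 to 87. A call has exactly 8 rows; each row is the pose to reach, as a shift and turn from the pose commanded when the call began, along the tool's axes at that moment; what a row does not reach only later rows make up. A row lasts 1/8 s, in which the tool goes at most 62.5 mm and 10.7 degrees, less where a joint would pass 70% of its speed; a pose out of reach is approached as far as the arm can. A call with a gripper value outside its range is refused whole. The fingers move at their own pace and stop on an object; "newtons" is the grip in N (left out, the last holds). Time passes only in rows, so rows that repeat a pose let the fingers close, or fill a call up. It gives the time, the measured TCP pose, the force and the opening at its end, in the units of the state.
- ctrl.get_state(): the state, without advancing time (a new reading comes with each control period).
- optics.get_image(name): name is "scene" or "top"; returns the picture (420x560x3 uint8, red, green, blue); there is no depth.
- optics.get_calibration(name): a dict with "K" (3x3 intrinsics, pixels), "R" (3x3) and "t" (3): a world point X has camera coordinates R X + t. Camera axes: x right, y down, z forward; pixel columns grow to the right and rows downward; lengths in m; the calibration is good to about 2 mm. A picture is of the moment at which its call begins. get_calibration takes no time and is no camera call.
- ctrl.close_job(): hands the job in, once; it reports no verdict.
The state is a dict: "time": time; "joint_positions": joint angles; "qd": joint speeds; "joint_torque": joint torques, N m; "position": TCP position; "tool_rot": TCP orientation; "ft_force": force on the tool from outside, world axes, zero at the start; "torque": the same for the moment, N m; "grip_width": opening from 0.0 (shut) to 1.0 (fully open).
Only numpy, scipy, OpenCV 4.12 (cv2) and the standard library are available. Lean on these libraries where they do the work, as an engineer would, in place of code of your own. Each camera call takes 0.05 s, during which the arm holds its last target.

## Working session

There is one attempt and no reset: what is moved stays moved. The work goes in short steps, Python scripts to look and compute and a tool call to move; the robot and the scene stay as the last step left them, time stands still between calls to the robot, and variables do not carry over. Pictures are saved under pics/ and viewed, and the job is handed in when it is done.

Besides the shell and the picture viewer there is one more tool, called after "Request:" in YAML: its name, and indented under it one key for each argument. step_arm: Moves the arm, as the interface text tells. Its arguments: {"type":"object","properties":{"deltas":{"type":"array"},"newtons":{"type":"number"}},"required":["deltas"]}

```bash
mkdir -p pics; python3 - <<'E'
from bench import ctrl, optics
import cv2, numpy as np
np.set_printoptions(precision=4,suppress=True)
for n in ("scene","top"):
    im=optics.get_image(n); cv2.imwrite(f"pics/{n}0.png",im[:,:,::-1])
    c=optics.get_calibration(n); print(n,c)
print(ctrl.get_state())
E
```

```text
scene {'K': array([[534.4241,   0.    , 282.2155],
       [  0.    , 534.4241, 214.1271],
       [  0.    ,   0.    ,   1.    ]]), 'R': array([[ 0.2045,  0.9788,  0.0124],
       [ 0.7983, -0.1594, -0.5807],
       [-0.5664,  0.1287, -0.814 ]]), 't': array([-0.197 , -0.343 ,  1.7155])}
top {'K': array([[504.2353,   0.    , 273.5116],
       [  0.    , 504.2353, 206.9685],
       [  0.    ,   0.    ,   1.    ]]), 'R': array([[ 0.0137, -0.9999,  0.0004],
       [-0.9976, -0.0137, -0.068 ],
       [ 0.068 ,  0.0005, -0.9977]]), 't': array([0.0762, 0.5657, 1.1825])}
{'time': 0.1, 'joint_positions': array([-1.3169,  0.3218, -0.0701,  1.4516,  0.0226,  1.3708, -0.0569]), 'qd': array([-0.0019, -0.0026,  0.0004, -0.0016, -0.0005,  0.0018,  0.0014]), 'joint_torque': array([ -0.0009, -49.2571,  -0.4064, -31.3399,  -0.0643,   0.0394,
         0.0001]), 'position': array([0.1543, 0.6309, 0.2216]), 'tool_rot': array([-0.3757, -3.1189,  0.0028]), 'ft_force': array([-0.7798,  0.3226,  0.8215]), 'torque': array([-0.0435,  0.0079,  0.0636]), 'grip_width': 0.9982839836338145}
```

View pics/scene0.png

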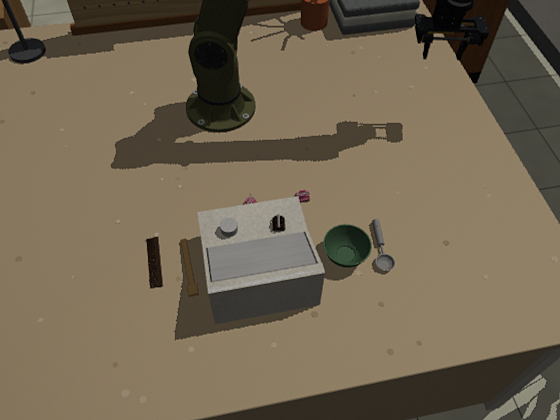

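View pics/top0.png

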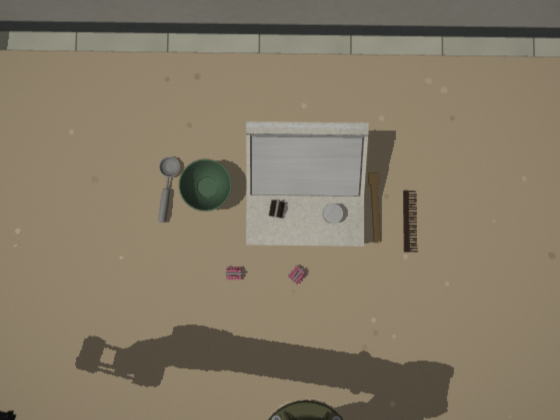

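The dark clip shows at top (277,208) and scene (279,223). The tin is at top (334,213). The look-alikes are two pink clips on the table at top (234,272) and (297,274). I'll crop closer.

```bash
python3 - <<'E'
import cv2, numpy as np
a=cv2.imread("pics/top0.png"); b=cv2.imread("pics/scene0.png")
cv2.imwrite("pics/tc.png",cv2.resize(a[110:260,235:385],None,fx=4,fy=4,interpolation=cv2.INTER_CUBIC))
cv2.imwrite("pics/sc.png",cv2.resize(b[185:325,190:330],None,fx=4,fy=4,interpolation=cv2.INTER_CUBIC))
E
```

```text
(no output)
```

View pics/tc.png

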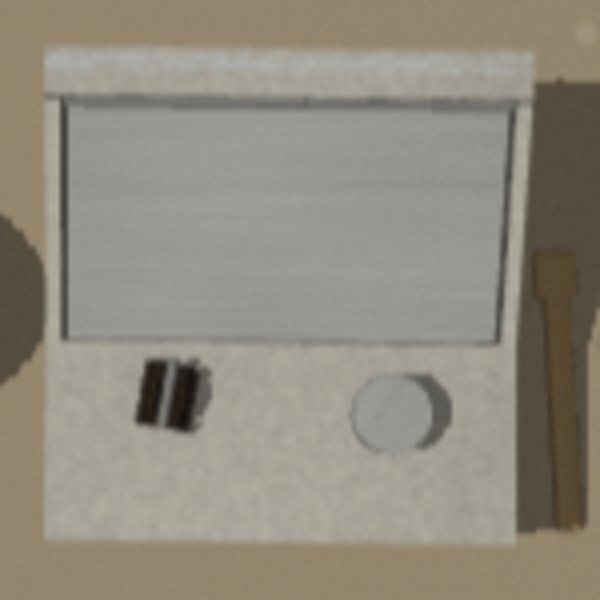

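View pics/sc.png

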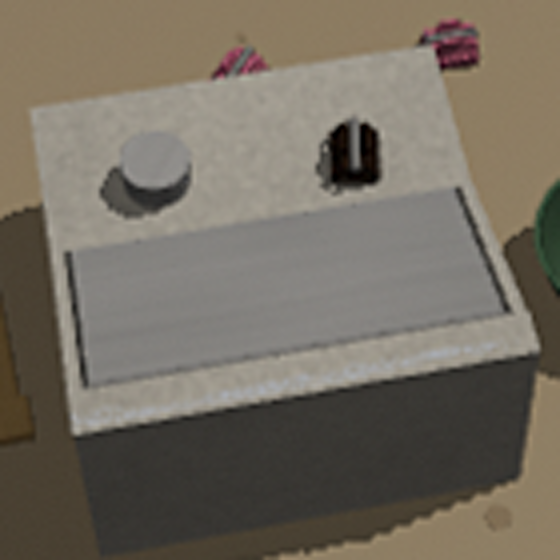

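The crops confirm it. The dark brown clip sits on the ledge's left half at top crop (167,396), with its length roughly along box x. The tin is at top crop (393,413), and the ledge's outer corners are at top crop (45,541) and (516,545).

```bash
cat > h.py <<'E'
import numpy as np
from bench import ctrl, optics
from scipy.spatial.transform import Rotation as Rn
np.set_printoptions(precision=4,suppress=True)
def back(n,px,z):
    c=optics.get_calibration(n); R=np.array(c["R"]);t=np.array(c["t"]);K=np.array(c["K"])
    d=R.T@np.linalg.solve(K,[px[0],px[1],1.]); o=-R.T@t
    return o+d*(z-o[2])/d[2]
def proj(n,X):
    c=optics.get_calibration(n); p=np.array(c["K"])@(np.array(c["R"])@X+np.array(c["t"])); return p[:2]/p[2]
E
python3 - <<'E'
from h import *
T=lambda x,y:(235+(x+.5)/4-.5,110+(y+.5)/4-.5)
S=lambda x,y:(190+(x+.5)/4-.5,185+(y+.5)/4-.5)
P=dict(fl=(45,541),fr=(516,545),el=(62,341),er=(499,344))
for k,v in P.items(): print(k,back("top",T(*v),.105))
for k,v in dict(fl=(433,48),fr=(32,108),er=(67,252),el=(458,188)).items(): print("S",k,back("scene",S(*v),.105))
print("clip corners top z=.125")
for v in [(148,360),(196,364),(192,432),(138,424)]: print(back("top",T(*v),.129))
print("tin",back("top",T(393,413),.129), back("scene",S(155,158),.129))
for v in [(355,118),(345,186),(377,186)]: print("clipS",back("scene",S(*v),.125))
E
```

```text
fl [0.4743 0.1435 0.105 ]
fr [ 0.4757 -0.1157  0.105 ]
el [0.585 0.136 0.105]
er [ 0.5866 -0.1061  0.105 ]
S fl [0.4777 0.1414 0.105 ]
S fr [ 0.4748 -0.1169  0.105 ]
S er [ 0.5852 -0.1086  0.105 ]
S el [0.5864 0.1325 0.105 ]
clip corners top z=.125
[0.5731 0.0881 0.129 ]
[0.5713 0.0621 0.129 ]
[0.5344 0.0638 0.129 ]
[0.5383 0.0931 0.129 ]
tin [ 0.5461 -0.0448  0.129 ] [ 0.5444 -0.0475  0.129 ]
clipS [0.5361 0.078  0.125 ]
clipS [0.5844 0.0619 0.125 ]
clipS [0.5882 0.0809 0.125 ]
```

```bash
cat >> h.py <<'E'
def rel(p,yaw_y_dir,verbose=True):
    """shift (mm, tool axes) and turn (deg) to TCP p, tool down, tool y along world yaw angle yaw_y_dir"""
    s=ctrl.get_state(); R0=Rn.from_rotvec(s["tool_rot"])
    y=np.array([np.cos(yaw_y_dir),np.sin(yaw_y_dir),0]); z=np.array([0,0,-1.]); x=np.cross(y,z)
    R1=Rn.from_matrix(np.c_[x,y,z])
    return np.degrees((R0.inv()*R1).as_rotvec()), 1000*R0.inv().apply(np.array(p)-s["position"])
E
python3 - <<'E'
from h import *
s=ctrl.get_state(); print(Rn.from_rotvec(s["tool_rot"]).as_matrix())
print(rel([.545,.0765,.24],0)); print(rel([.545,.0765,.24],np.pi))
# check box yaw with back top
T=lambda x,y:(235+(x+.5)/4-.5,110+(y+.5)/4-.5)
for v in [(45,48),(533,52),(516,103),(65,99)]: print(back("top",T(*v),.161))
E
```

```text
[[-0.9714  0.2375 -0.0003]
 [ 0.2375  0.9714 -0.0018]
 [-0.0001 -0.0018 -1.    ]]
(array([-0.0827,  0.0734, 76.2623]), array([-511.1758, -445.7751,  -17.5942]))
(array([  -0.0784,   -0.0883, -103.7376]), array([-511.1758, -445.7751,  -17.5942]))
[0.736 0.145 0.161]
[ 0.7374 -0.1143  0.161 ]
[ 0.7099 -0.1053  0.161 ]
[0.7087 0.134  0.161 ]
```

Request:
step_arm:
  deltas:
    - [0,0,4.5,-30,-26,-2,87]
    - [0,0,9.5,-64,-56,-4,87]
    - [0,0,14,-96,-84,-7,87]
    - [0,0,19,-128,-111,-9,87]
    - [0,0,24,-160,-139,-11,87]
    - [0,0,29,-192,-167,-13,87]
    - [0,0,33.5,-224,-195,-15,87]
    - [0,0,38,-256,-223,-18,87]

```text
time: 1.1
position: [0.3506, 0.3525, 0.2402]
tool_rot: [-1.374, -2.825, 0.001]
ft_force: [0.2, -0.2, -0.8]
grip_width: 1.001
```

```bash
python3 - <<'E'
from h import *
s=ctrl.get_state(); print(s["position"],s["joint_positions"]); print(rel([.545,.0765,.24],0.005))
E
```

```text
[0.3506 0.3525 0.2402] [-1.0262 -0.0169  0.183   1.8     0.0031  1.3588 -0.1787]
(array([-0.0306,  0.0155, 37.8272]), array([-337.1621,  -17.3956,    0.2769]))
```

Request:
step_arm:
  deltas:
    - [0,0,5,-44,-2,0,87]
    - [0,0,10,-92,-5,0,87]
    - [0,0,16,-140,-7,0,87]
    - [0,0,21.5,-188,-10,0,87]
    - [0,0,27,-236,-12,0,87]
    - [0,0,33,-284,-14,0,87]
    - [0,0,37.8,-337,-17,0,87]
    - [0,0,37.8,-337,-17,0,87]

```text
time: 2.1
position: [0.5469, 0.0735, 0.2403]
tool_rot: [2.221, 2.219, -0.003]
ft_force: [-0.0, 0.8, -0.3]
grip_width: 0.999
```

```bash
python3 - <<'E'
from h import *
import cv2
for n in ("scene","top"):
    im=optics.get_image(n); cv2.imwrite(f"pics/{n}1.png",cv2.resize(im[100:340,150:430,::-1],None,fx=2.8,fy=2.5))
s=ctrl.get_state(); print(s["position"],s["joint_positions"],s["ft_force"]); print(rel([.542,.0765,.125],0.005))
E
```

```text
[0.5451 0.0788 0.24  ] [-0.6819  0.1028  0.5304  1.6917 -0.0535  1.3626 -0.1352] [-0.5934 -0.5477 -0.1733]
(array([-0.0698, -0.0106,  0.14  ]), array([ -2.307 ,  -2.9928, 115.051 ]))
```

View pics/scene1.png

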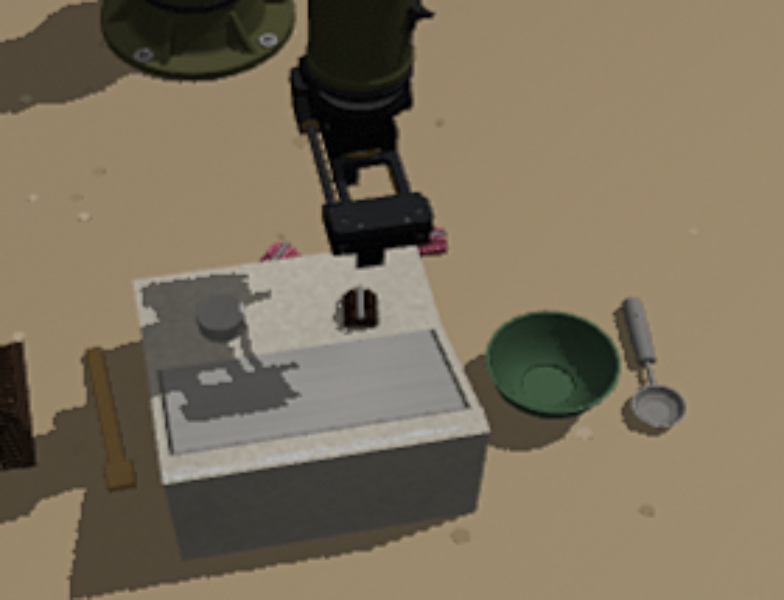

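The gripper is above the ledge at scene crop (370,250), with the jaws along the box's x. The clip at (360,308) hasn't moved. I'll lower partway and look again.

Request:
step_arm:
  deltas:
    - [0,0,0,-2,-5,20,87]
    - [0,0,0,-2,-6,40,87]
    - [0,0,0,-2,-6,60,87]
    - [0,0,0,-2,-6,80,87]
    - [0,0,0,-2,-6,95,87]
    - [0,0,0,-2,-6,105,87]
    - [0,0,0,-2,-6,105,87]
    - [0,0,0,-2,-6,105,87]

```text
time: 3.2
position: [0.54, 0.077, 0.1362]
tool_rot: [2.212, 2.23, 0.002]
ft_force: [-0.4, 0.3, -0.5]
grip_width: 1.0
```

```bash
cat > look.py <<'E'
from h import *
import cv2,sys
n=sys.argv[1]
im=optics.get_image("scene"); cv2.imwrite(f"pics/s{n}.png",cv2.resize(im[150:310,190:370,::-1],None,fx=4,fy=3.75*1,interpolation=cv2.INTER_CUBIC))
im=optics.get_image("top"); cv2.imwrite(f"pics/t{n}.png",cv2.resize(im[110:260,225:385,::-1],None,fx=4,fy=4,interpolation=cv2.INTER_CUBIC))
s=ctrl.get_state(); print(s["time"],s["position"],Rn.from_rotvec(s["tool_rot"]).as_matrix().round(3).tolist(),s["ft_force"])
E
python3 look.py 2
```

```text
3.3 [0.54   0.0769 0.1363] [[-0.008, 1.0, 0.001], [1.0, 0.008, 0.001], [0.0, 0.001, -1.0]] [ 0.2456 -0.082  -0.3267]
```

View pics/s2.png

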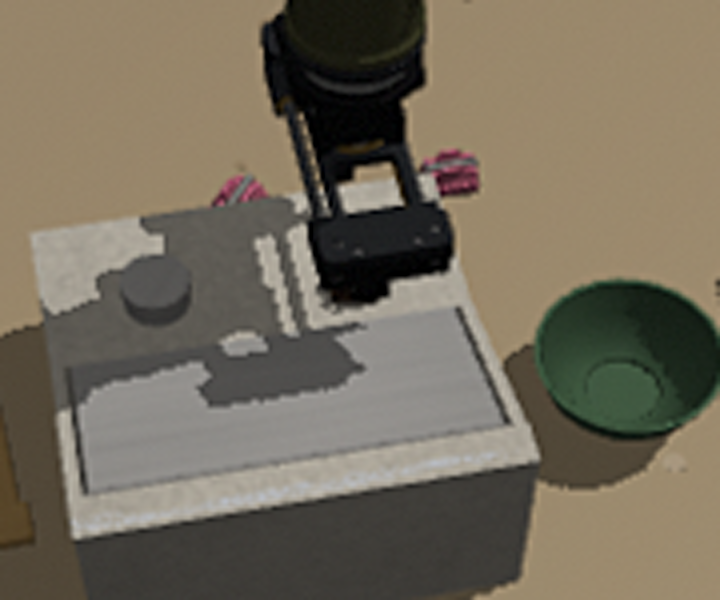

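View pics/t2.png

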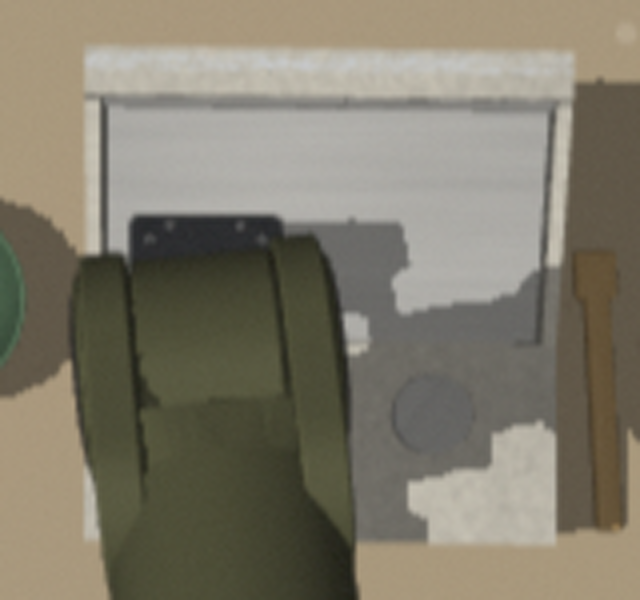

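Request:
step_arm:
  deltas:
    - [0,0,0,0,0,6,87]
    - [0,0,0,0,0,12,87]
    - [0,0,0,0,0,17,87]
    - [0,0,0,0,0,21,87]
    - [0,0,0,0,0,24,87]
    - [0,0,0,0,0,26,87]
    - [0,0,0,0,0,26,87]
    - [0,0,0,0,0,26,87]

```text
time: 4.3
position: [0.5396, 0.0769, 0.1097]
tool_rot: [2.212, 2.23, 0.0]
ft_force: [0.3, 0.5, -0.4]
grip_width: 1.0
```

```bash
python3 look.py 3
```

```text
4.4 [0.5396 0.0768 0.1097] [[-0.008, 1.0, 0.0], [1.0, 0.008, 0.0], [0.0, 0.0, -1.0]] [-0.0211  0.1087  0.5851]
```

View pics/s3.png

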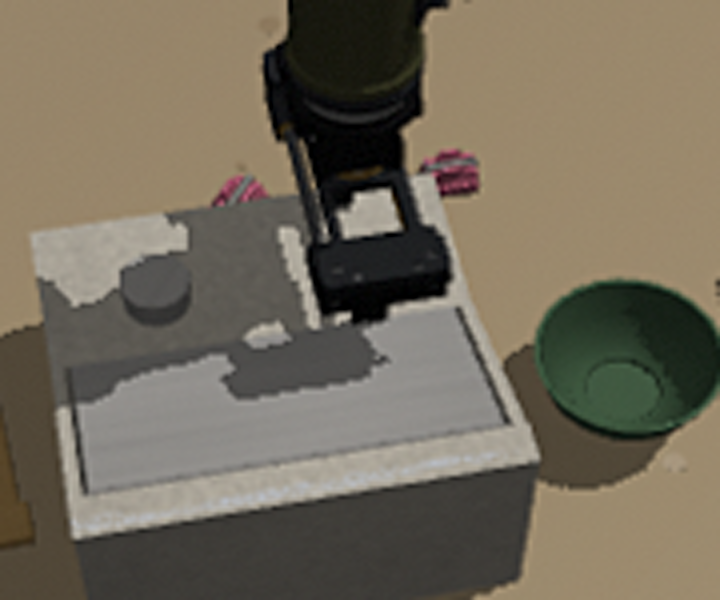

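The front finger's tip is at scene crop (370,312), right at the ledge's edge, and the clip sits behind it. I'll advance to open the flap. The rear finger should stop just short of the clip.

Request:
step_arm:
  deltas:
    - [0,0,0,0,4,0,87]
    - [0,0,0,0,9,0,87]
    - [0,0,0,0,14,0,87]
    - [0,0,0,0,19,0,87]
    - [0,0,0,0,24,0,87]
    - [0,0,0,0,29,0,87]
    - [0,0,0,0,34,0,87]
    - [0,0,0,0,34,0,87]

```text
time: 5.4
position: [0.5742, 0.0771, 0.1097]
tool_rot: [2.212, 2.23, 0.001]
ft_force: [-0.1, -0.1, 1.8]
grip_width: 1.004
```

```bash
python3 look.py 4
```

```text
5.5 [0.574  0.0771 0.1098] [[-0.008, 1.0, 0.001], [1.0, 0.008, 0.0], [0.0, 0.001, -1.0]] [0.1155 0.3101 1.8713]
```

View pics/s4.png

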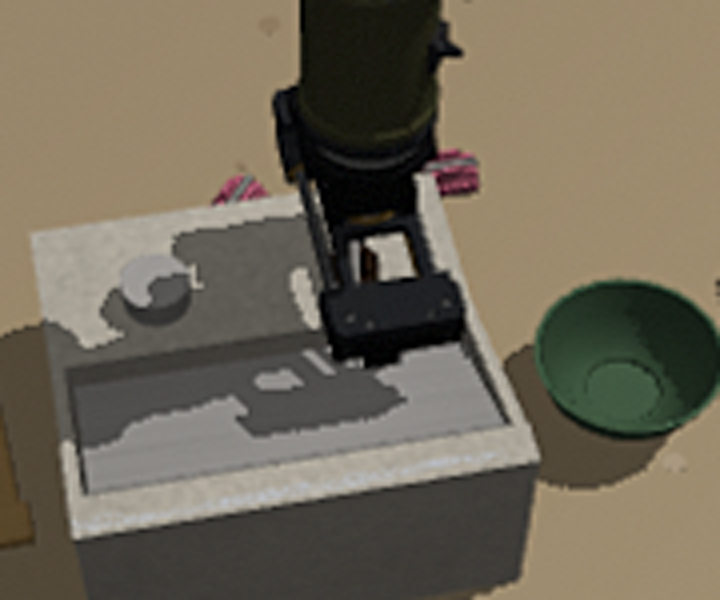

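The flap is open: a dark gap runs along the ledge's edge in the scene crop (75–330, 360–375), and the vertical force is 1.9 N. The clip is still on the ledge, visible through the gripper at (370,265). Next I'll push it on.

Request:
step_arm:
  deltas:
    - [0,0,0,0,5,0,87]
    - [0,0,0,0,10,0,87]
    - [0,0,0,0,15,0,87]
    - [0,0,0,0,20,0,87]
    - [0,0,0,0,25,0,87]
    - [0,0,0,0,29,0,87]
    - [0,0,0,0,32,0,87]
    - [0,0,0,0,32,0,87]

```text
time: 6.5
position: [0.6057, 0.0773, 0.1095]
tool_rot: [2.212, 2.23, 0.0]
ft_force: [-3.4, 0.4, 0.7]
grip_width: 0.997
```

```bash
python3 look.py 5
```

```text
6.6 [0.6056 0.0773 0.1096] [[-0.008, 1.0, 0.0], [1.0, 0.008, 0.0], [0.0, 0.0, -1.0]] [-2.618   0.1613  1.107 ]
```

View pics/s5.png

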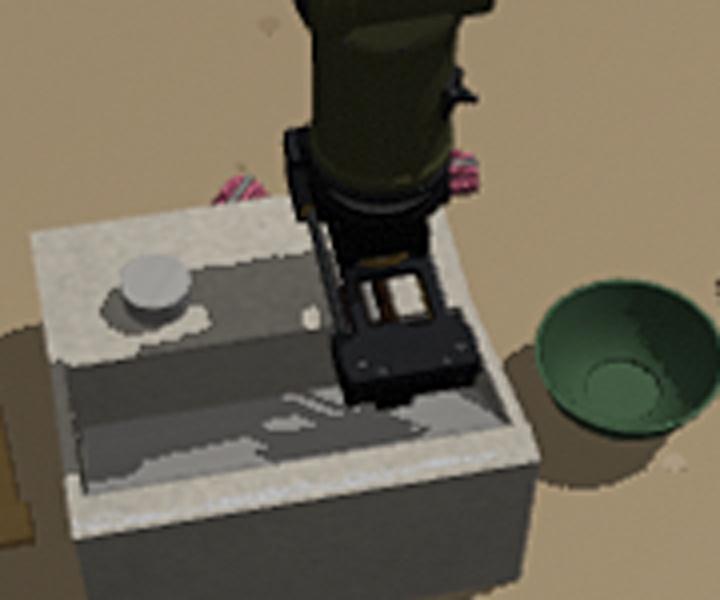

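The flap is now wide open, with the front finger at scene crop (395,400). The clip moves ahead of the rear finger at about (385,300), and the tin at (155,285) is unmoved. I'll push the last bit over the edge.

Request:
step_arm:
  deltas:
    - [0,0,0,0,4,0,87]
    - [0,0,0,0,8,0,87]
    - [0,0,0,0,12,0,87]
    - [0,0,0,0,15,0,87]
    - [0,0,0,0,18,0,87]
    - [0,0,0,0,20,0,87]
    - [0,0,0,0,20,0,87]
    - [0,0,0,0,20,0,87]

```text
time: 7.6
position: [0.6252, 0.0775, 0.1092]
tool_rot: [-2.212, -2.23, 0.001]
ft_force: [-4.3, -0.2, 0.3]
grip_width: 0.998
```

```bash
python3 look.py 6
```

```text
7.7 [0.6251 0.0775 0.1093] [[-0.008, 1.0, -0.001], [1.0, 0.008, -0.0], [-0.0, -0.001, -1.0]] [-5.4676  0.1072 -0.5392]
```

View pics/s6.png

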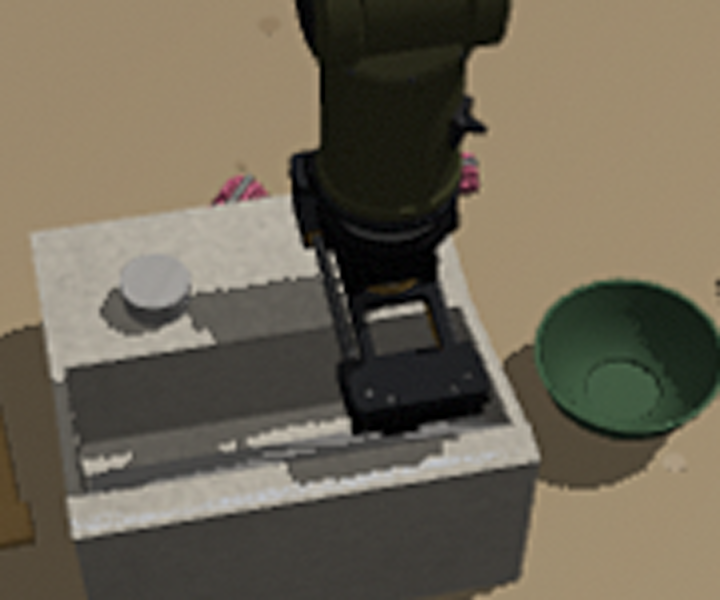

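View pics/t6.png

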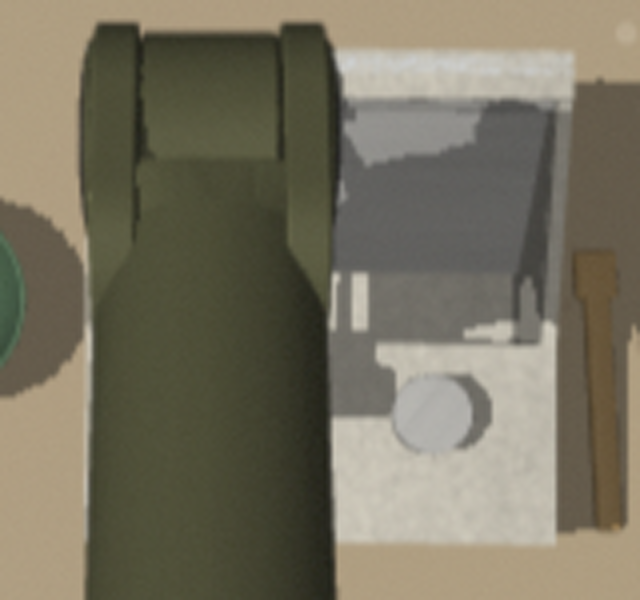

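The clip is no longer in the gripper window at scene crop (400,330), where only ledge and inner wall show. I'll push a few more mm past the edge to be sure, still holding the flap, then look.

Request:
step_arm:
  deltas:
    - [0,0,0,0,2,0,87]
    - [0,0,0,0,4,0,87]
    - [0,0,0,0,6,0,87]
    - [0,0,0,0,6,0,87]
    - [0,0,0,0,6,0,87]
    - [0,0,0,0,6,0,87]
    - [0,0,0,0,6,0,87]
    - [0,0,0,0,6,0,87]

```text
time: 8.7
position: [0.6297, 0.0775, 0.1089]
tool_rot: [-2.21, -2.228, 0.005]
ft_force: [-7.9, 0.1, 2.0]
grip_width: 0.999
```

```bash
python3 look.py 7; python3 -c "
import cv2,numpy as np
a=cv2.imread('pics/s7.png');b=a[280:480,300:540]
cv2.imwrite('pics/s7z.png',cv2.convertScaleAbs(cv2.resize(b,None,fx=3,fy=3),alpha=2.2))"
```

```text
8.8 [0.6297 0.0775 0.1089] [[-0.008, 1.0, -0.004], [1.0, 0.008, -0.0], [-0.0, -0.004, -1.0]] [-8.3424 -0.749   1.6691]
```

View pics/s7z.png

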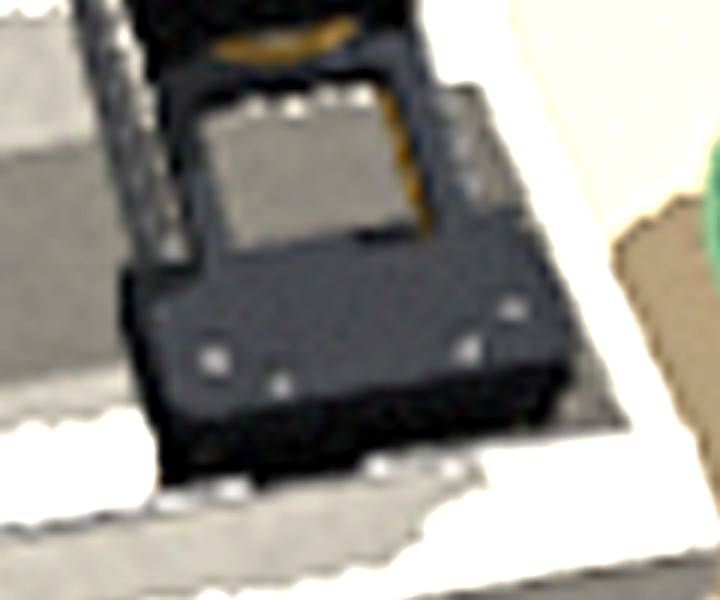

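```bash
python3 - <<'E'
from h import *
c=optics.get_calibration("scene");R=np.array(c["R"]);o=-R.T@np.array(c["t"])
def atx(px,x):
    d=R.T@np.linalg.solve(np.array(c["K"]),[*px,1.]); return o+d*(x-o[0])/d[0]
for v in [(390,235),(300,240),(280,105)]:
    px=(190+(300+v[0]/3)/4,150+(280+v[1]/3)/3.75)
    print(px,[atx(px,.5855+k) for k in (0,.015,.03)])
E
```

```text
(297.5, 245.55555555555554) [array([0.5855, 0.1182, 0.0437]), array([0.6005, 0.1139, 0.0685]), array([0.6155, 0.1096, 0.0933])]
(290.0, 246.0) [array([0.5855, 0.0985, 0.0478]), array([0.6005, 0.0947, 0.0725]), array([0.6155, 0.0908, 0.0971])]
(288.3333333333333, 234.0) [array([0.5855, 0.0929, 0.1048]), array([0.6005, 0.0892, 0.1283]), array([0.6155, 0.0854, 0.1517])]
```

The inner wall is visible down to z≈0.045 through the window and the clip is not on the ledge or hanging there. Time to withdraw gently along the reverse path.

Request:
step_arm:
  deltas:
    - [0,0,0,0,-8,0,87]
    - [0,0,0,0,-18,0,87]
    - [0,0,0,0,-29,0,87]
    - [0,0,0,0,-40,0,87]
    - [0,0,0,0,-52,0,87]
    - [0,0,0,0,-64,0,87]
    - [0,0,0,0,-76,0,87]
    - [0,0,0,0,-86,0,87]

```text
time: 9.8
position: [0.5445, 0.0769, 0.1094]
tool_rot: [-2.212, -2.23, 0.0]
ft_force: [0.3, -0.9, 0.5]
grip_width: 1.003
```

```bash
python3 look.py 8
```

```text
9.9 [0.544  0.077  0.1094] [[-0.008, 1.0, -0.001], [1.0, 0.008, 0.001], [0.001, -0.001, -1.0]] [-1.2559 -0.1748  0.6915]
```

View pics/s8.png

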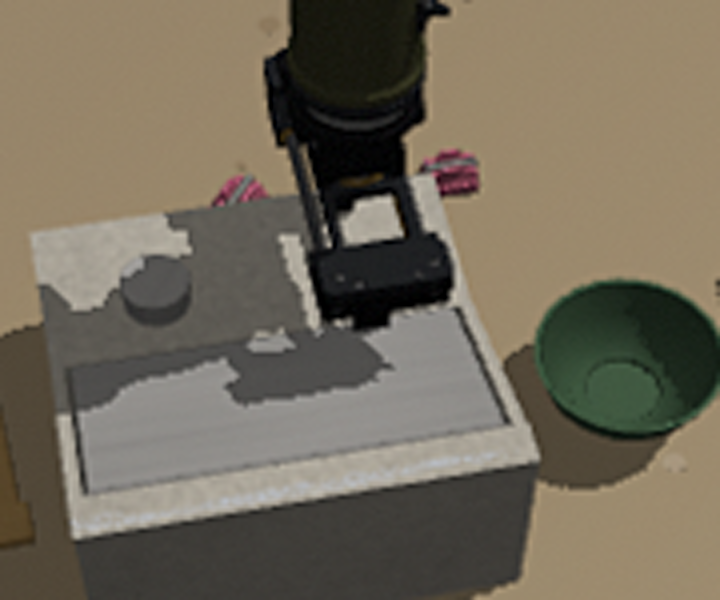

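The flap is nearly shut again, resting on the finger at scene crop (372,318). Now I'll back off 3 mm, lift, and retract towards the robot so the cameras can see.

Request:
step_arm:
  deltas:
    - [0,0,0,0,-3,-8,87]
    - [0,0,0,0,-3,-25,87]
    - [0,0,0,0,-3,-50,87]
    - [0,0,0,0,-3,-80,87]
    - [0,0,0,0,-20,-110,87]
    - [0,0,0,0,-45,-130,87]
    - [0,0,0,0,-70,-140,87]
    - [0,0,0,0,-80,-140,87]

```text
time: 10.9
position: [0.4657, 0.0763, 0.2516]
tool_rot: [2.212, 2.23, 0.006]
ft_force: [0.0, 0.6, 0.2]
grip_width: 0.999
```

Request:
step_arm:
  deltas:
    - [0,0,0,30,0,0,87]
    - [0,0,0,75,0,0,87]
    - [0,0,0,120,0,0,87]
    - [0,0,0,165,0,0,87]
    - [0,0,0,210,0,0,87]
    - [0,0,0,250,0,0,87]
    - [0,0,0,270,0,0,87]
    - [0,0,0,270,0,0,87]

```text
time: 11.9
position: [0.4632, 0.3468, 0.2489]
tool_rot: [2.21, 2.232, -0.002]
ft_force: [0.5, 0.4, -0.8]
grip_width: 0.998
```

```bash
python3 look.py 9
```

```text
12.0 [0.4641 0.3443 0.2495] [[-0.006, 1.0, 0.0], [1.0, 0.006, -0.001], [-0.001, 0.0, -1.0]] [ 0.5846 -0.1339  0.3642]
```

View pics/s9.png

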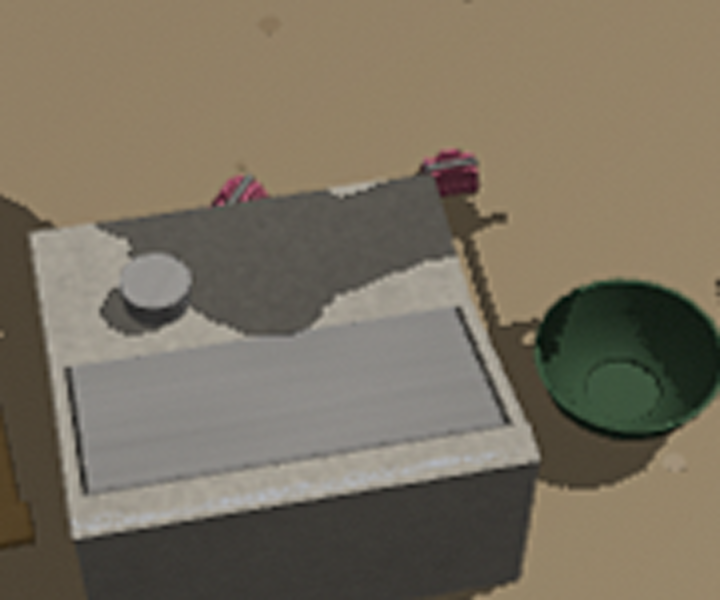

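View pics/t9.png

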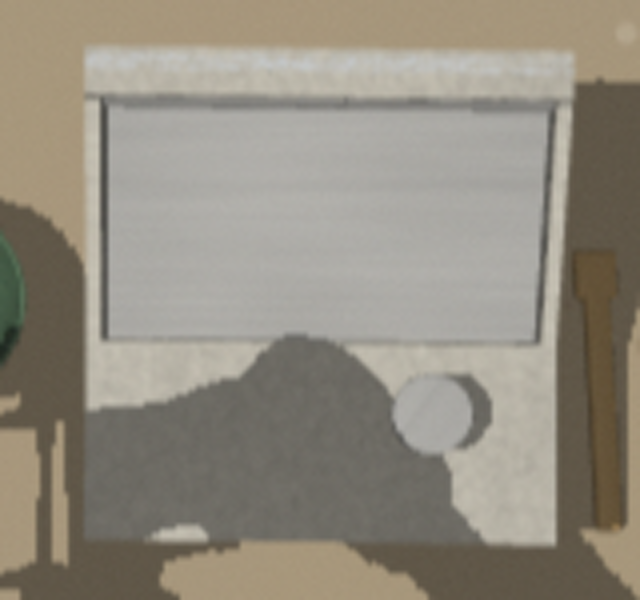

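The clip is gone from the ledge. The flap is shut, with its edge at top crop y≈341 as at the start. The tin at top crop (433,413) matches its starting pixel, and the fan handle and bowl haven't moved. Handing in.

```bash
python3 - <<'E'
from h import *
print(np.abs(ctrl.get_state()["qd"]).max(), ctrl.get_state()["ft_force"]); print(ctrl.close_job())
E
```

```text
0.01456515194932487 [ 0.5846 -0.1339  0.3642]
the job is handed in; nothing more can be done
None
```

The clip appears to be inside the drop box and the flap has closed. I handed the job in at about 12 s, and it gives no verdict. I lowered the open gripper with its jaws along the box's x. The front finger pushed the flap open while the rear finger slid the clip over the ledge's edge. I then backed out, lifted and moved the arm clear.

**Last checks:**
- **Ledge and flap:** The final pictures show no clip on the ledge. The flap's edge is back at its starting pixels.
- **Bystanders:** The tin is at its starting pixel. The bowl, fan handle and pink look-alikes look unmoved. The spoon and comb were outside the final crops, so I did not recheck them.
- **Forces:** The highest force read at the checks was about 8 N, while the flap was held widest. It was about zero at hand-in.
- **Not confirmed:** I never saw the clip resting on the box floor, because the gripper and then the closed flap hid it. I infer the drop from two things: the clip left the ledge, and the visible part of the inner wall was clear to about 60 mm below ledge height.

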